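# Fit the pilot-valve knob and hold it in

## Task

Get the boiler's pilot valve ready for lighting: first slide the yellow battery cover of the grey igniter box fully shut, then pick up the red knob, turn it so that its D-shaped bore matches the flat of the valve's spindle, push it fully onto the spindle and press it all the way in against the spring. Finish while still holding the knob pressed all the way in, with the fingers on it; leave the other things on the bench as they are.

Things in the scene. Friction and masses are not known exactly. Their poses are not given: they have to be found in the camera images.
- igniter: Grey igniter box fixed to the bench, 80 (x) x 170 (y) x 45 mm high (51 mm over its thin side rails and the stop at the +y end). Origin: centre of its underside. The open-topped battery compartment is in the +y half, a plain deck in the -y half.
- cover (a joint): Slide of the yellow battery cover along the igniter box's y axis, in m: 0 = fully shut over the compartment (a hard stop); it grows to 0.075 as the cover slides towards the box's -y. Starts open by 45 to 70 mm. About 2 N of friction; it stays where it is left.
- cover_rib (a point): Centre of the top of the black rib on the yellow cover; axes as the igniter box. The cover is a plate 73 (x) x 80 (y) x 4 mm, its top 49.5 mm above the bench; the rib in its middle is 36 mm long (x), 10 mm thick (y), and stands 18 mm above the plate (this point is 67.5 mm above the bench). Shutting moves it along the box's +y by the joint value.
- valve: Pilot gas valve fixed to the bench: steel foot 90 x 70 mm, aluminium barrel 76 mm across, brass pipe stubs 150 mm over their ends along y (36 mm across at the nuts), black bezel 62 mm across whose top is 64 mm above the bench. Origin: centre of its underside, on the spindle's axis. A red line on the bezel shows the side of the spindle's flat (+x).
- spindle_tip (a point): Centre of the spindle's top end, 86 mm above the bench when out (22 mm above the bezel); z up along the spindle. Steel D-section 16 mm in diameter with one flat 2.5 mm from the axis, facing this point's +x; the last 3 mm at the top taper to 12 mm across (flat 1.5 mm from the axis). It does not turn.
- spindle (a joint): How far the spindle is pressed down, in m: 0 = out, 0.006 = fully in (a hard stop). A spring pushes it back out: 3.3 N at 0, 9.9 N when fully in.
- knob: Red knob, 50 to 100 g, standing on its underside. Origin: centre of its underside, z up. Round skirt 48 mm across, 18 mm high; on it a bar grip 44 mm long (x), 14 mm thick (y), from 18 to 42 mm above the underside. A white pointer line on the bar's +x end marks the side of the bore's flat: it must point the way the spindle's flat (red line) faces.
- knob_bore (a point): Mouth of the knob's D-shaped bore, at the knob's origin, axes as the knob. Bore 14 mm deep, 17.6 mm across, its flat 3.3 mm from the axis on the +x side (0.8 mm clearance all round). Fully on, this point is 14 mm below the spindle's top end, and 2 mm above the bezel with the spindle fully in.
- union_nut: a brass union nut (ring, 40 mm across, 20 mm high), a bystander near the valve. Origin: centre of its underside.
- jar: a small lidded jar (40 mm across, 50 mm high), a bystander near the valve. Origin: centre of its underside.
- spare_cell: a spare green battery cell standing on end (33 mm across, 50 mm high), a bystander near the igniter box. Origin: centre of its underside.
- driver: a screwdriver lying flat (140 mm long, blue handle), a bystander near the igniter box. Origin: on it.
- plug: a brass blanking plug (30 mm across, 24 mm high), a bystander near the knob. Origin: centre of its underside.
There are look-alikes about, which are no part of the job. Of the things that look like the knob, the smallest one is meant.

How it is judged:
By the outcome, as a careful person would: the job done as asked, in the order asked, and still so for the second after the job is handed in, while the arm keeps its last pose, push and grip.
It also fails if it takes over 58 s, if anything falls off the work surface, if the arm or the gripper's body presses on something with over 40 N, if the wrist force passes 120 N, or if a joint passes its speed limit or range.

## Robot

A 7-joint arm with a two-finger parallel gripper is mounted at the origin on the work surface. World frame = base frame: x ahead of the robot, y to its left, z up, the work surface at z = 0. Lengths are in m, angles in rad, forces in N, time in s.
With the tool pointing down it reaches from about 0.4 to 0.925 m from the base axis. Payload 5.6 kg.
Tool frame: the origin (TCP) lies midway between the tips of the shut fingers; the grasp point (between the pads) lies 19 mm behind it; z points along the fingers, y is the direction in which the jaws open and shut (so a half turn about z gives the same grasp; the last joint's range is limited). The gripper opens to 85 mm and grips with 20 to 120 N. Pads are 22 mm wide; open, the fingers measure 114 mm over their backs; the gripper's body (76 mm by 85 mm) begins 54 mm behind the grasp point. The pads swing forward as they close: fully open they stand 13 mm farther back than shut.
Start: joints at [1.107, 0.468, -0.012, 1.603, 0.006, 1.071, -0.056], TCP at [0.265, -0.593, 0.194] pointing down, gripper open.
Joint ranges: [-2.53, 2.53], [-0.31, 2.02], [-1.57, 1.55], [0.28, 2.44], [-1.29, 4.43], [0.15, 1.84], [-2.92, 2.92]. Speed limits (rad/s): [2.57, 2.57, 3.14, 3.14, 3.14, 3.14, 3.14].

## Interface

Orientations are given as a unit quaternion [w, x, y, z].
In Python, from station import r gives the robot as it stands. The module is installed in compiled form; this text tells all that it offers.
- The arm moves only by the tool send_rows, never from a script. Its argument "moves" is a list of rows, each a list of 3 entries, a list of its own where there are three numbers: the shift along the tool's x, y, z in cm, then the turn, a rotation vector about the tool's x, y, z in rad, then the opening, from -1 (shut) to 1 (fully open). In form: [[[tx, ty, tz], [rx, ry, rz], grip], ...]. A call has 1 to 5 rows; each row shifts and turns the commanded pose from where the row before left it, along the tool's axes as they then stand; what a row does not reach is not made up. A row lasts 1/12 s, in which the tool goes at most 41.7 mm and 7.16 degrees, less where a joint would pass 70% of its speed; a pose out of reach is approached as far as the arm can. A call is refused whole if a number of a shift passes 4.17 or a number of a turn 0.125, either way. A call with a gripper value outside its range is refused whole. The fingers move at their own pace and stop on an object; the grip force is fixed at half the most. Time passes only in rows, so rows that do not move let the fingers close. It gives the time, the measured TCP pose, the force and the opening at its end, in the units of the state.
- r.get_obs(): the state, without advancing time (a new reading comes with each control period).
- r.capture(name): name is "scene" or "top"; returns a dict with "pixels" (480x640x3 uint8, blue, green, red), "z_map" (480x640 float32, m along the optical axis (not along the pixel's ray), 0 where there is no reading), "fx", "fy", "cx", "cy" (pixels), "eye" and "rotation" of the camera in the world. Camera axes: x right, y down, z forward; pixel columns grow to the right and rows downward; lengths in m; the calibration is good to about 2 mm. A picture is of the moment at which its call begins.
- r.job_done(): hands the job in, once; it reports no verdict.
Trained networks look in a picture, given as the dict that the camera call returned (one of the last four; its "shot" number tells which), for a name from the list of things; names that differ only in an ending like _2 or _b are one class to them, and where a whole thing is asked for, a point or a joint stands for the part that bears it (a point fixed in the world has none). Each returns a list of dicts, best first, with "p" (0 to 1); they miss things now and then, are a little off and sometimes report something else, mostly with a low value. They report only what shows in the picture. A call takes as long as a camera call. They do not tell look-alikes from the thing itself.
- r.find_in(target, picture): "location" ([x, y, z] in m, in world coordinates, good to about 4 mm: the middle of the surface that is visible of it).
- r.trace(target, picture): "mask" (480x640 bool, what is visible of it).
- r.mark_of(target, picture): "location" ([x, y, z] in m, in world coordinates, good to about 4 mm: a listed point, or the origin of a listed thing).
The state is a dict: "time_s": time; "joints": joint angles; "joint_vel": joint speeds; "joint_torque": joint torques, N m; "tcp_pos": TCP position; "tool_rot": TCP orientation; "ft_force": force on the tool from outside, world axes, zero at the start; "moment": the same for the moment, N m; "width": finger opening in m.
Only numpy, scipy, OpenCV 4.12 (cv2) and the standard library are available. Lean on these libraries where they do the work, as an engineer would, in place of code of your own. Each camera call takes 0.05 s, during which the arm holds its last target. There are 200 camera calls.

## Working session

There is one attempt and no reset: what is moved stays moved. The work goes in short steps, Python scripts to look and compute and a tool call to move; the robot and the scene stay as the last step left them, time stands still between calls to the robot, and variables do not carry over. Pictures are saved under pics/ and viewed, about 8 in all and at most 12, crops included, and the job is handed in when it is done.

Besides the shell and the picture viewer there is one more tool, called after ">>>" by a JSON object that holds its "api" and its "payload", one argument or row to a line. send_rows: Moves the arm, as the interface text tells. Its arguments: {"type":"object","properties":{"moves":{"type":"array","items":{"type":"array"}}},"required":["moves"]}

```bash
mkdir -p pics; cat > h.py <<'E'
import numpy as np, cv2
from station import r
def pts(c):
    z=c["z_map"]; v,u=np.mgrid[:480,:640]
    P=np.stack([(u-c["cx"])/c["fx"]*z,(v-c["cy"])/c["fy"]*z,z],-1)
    W=P@np.array(c["rotation"]).T+np.array(c["eye"]); W[z==0]=np.nan
    return W
E
python3 - <<'E'
from h import *
o=r.get_obs(); print({k:np.round(v,3) for k,v in o.items()})
ims=[]
for n in ["scene","top"]:
    c=r.capture(n); cv2.imwrite(f"pics/{n}0.png",c["pixels"])
    print(n,np.round(c["eye"],3),np.round(c["rotation"],2).tolist(),c["fx"])
    for t in ["igniter","cover_rib","valve","spindle_tip","knob","knob_bore","union_nut","jar","spare_cell","driver","plug"]:
        print(t,[(np.round(d["location"],3).tolist(),round(d["p"],2)) for d in r.mark_of(t,c)][:4])
E
```

```text
{'time_s': np.float64(0.0), 'joints': array([ 1.107,  0.468, -0.012,  1.604,  0.006,  1.071, -0.056]), 'joint_vel': array([-0.   ,  0.001,  0.   , -0.   ,  0.   ,  0.001, -0.001]), 'joint_torque': array([ 1.0000e-03, -5.3238e+01,  2.2000e-02, -2.5130e+01,  1.2000e-02,
        8.0000e-03,  0.0000e+00]), 'tcp_pos': array([ 0.265, -0.593,  0.194]), 'tool_rot': array([-0.001,  0.978,  0.209, -0.   ]), 'ft_force': array([0.006, 0.594, 0.501]), 'moment': array([ 0.039,  0.023, -0.036]), 'width': np.float64(0.085)}
scene [0.977 0.615 0.761] [-0.14, 0.3, 0.87, -0.38] 485.7745881832052
igniter [([0.481, -0.03, -0.002], 0.76)]
cover_rib [([0.483, -0.032, 0.065], 0.62)]
valve [([0.54, -0.233, -0.0], 0.83), ([0.483, -0.034, 0.068], 0.25)]
spindle_tip [([0.546, -0.229, 0.084], 0.57)]
knob [([0.527, 0.377, 0.005], 0.75), ([0.412, 0.29, 0.001], 0.74), ([0.51, 0.279, -0.001], 0.67), ([0.482, -0.036, 0.067], 0.34)]
knob_bore [([0.412, 0.289, -0.001], 0.95), ([0.527, 0.376, 0.003], 0.66), ([0.508, 0.277, -0.001], 0.61)]
union_nut [([0.458, -0.225, -0.0], 0.64)]
jar [([0.632, -0.24, 0.002], 0.58)]
spare_cell [([0.567, -0.011, -0.002], 0.85)]
driver [([0.403, -0.024, 0.004], 0.61)]
plug [([0.568, 0.225, -0.004], 0.76)]
top [0.315 0.028 1.159] [-0.08, 0.7, -0.7, 0.07] 615.0028633013467
igniter [([0.486, -0.026, 0.001], 0.57)]
cover_rib [([0.484, -0.034, 0.07], 0.56)]
valve [([0.547, -0.232, 0.001], 0.57)]
spindle_tip [([0.544, -0.223, 0.087], 0.41)]
knob [([0.509, 0.28, -0.001], 0.69), ([0.41, 0.288, -0.002], 0.61), ([0.521, 0.381, -0.001], 0.56)]
knob_bore [([0.524, 0.38, -0.001], 0.85), ([0.408, 0.287, 0.004], 0.83)]
union_nut [([0.464, -0.222, -0.0], 0.58)]
jar [([0.633, -0.245, 0.005], 0.93)]
spare_cell [([0.567, -0.011, -0.004], 0.85)]
driver [([0.404, -0.021, -0.002], 0.56)]
plug [([0.577, 0.229, 0.002], 0.56)]
```

```bash
cat > h.py <<'E'
import numpy as np, cv2
from scipy.spatial.transform import Rotation as R
from station import r
def rot(q): return R.from_quat(np.roll(q,-1))
def pts(c):
    z=c["z_map"]; v,u=np.mgrid[:480,:640]
    P=np.stack([(u-c["cx"])/c["fx"]*z,(v-c["cy"])/c["fy"]*z,z],-1)
    W=P@rot(c["rotation"]).as_matrix().T+np.array(c["eye"]); W[z==0]=np.nan
    return W
def pix(c,p):
    q=rot(c["rotation"]).inv().apply(np.array(p)-c["eye"]); return q[0]/q[2]*c["fx"]+c["cx"],q[1]/q[2]*c["fy"]+c["cy"]
E
python3 - <<'E'
from h import *
c=r.capture("top"); W=pts(c); np.savez("top.npz",px=c["pixels"],W=W)
for p in [(.51,.28,.04),(.41,.288,.04),(.523,.379,.04)]:
    m=(np.hypot(W[...,0]-p[0],W[...,1]-p[1])<.045)
    print(p,"pix",np.round(pix(c,p)),"maxz",np.nanpercentile(W[m][:,2],99))
    s=m&(W[...,2]>.008)
    top=m&(W[...,2]>np.nanmax(W[m][:,2])-.006)
    for n,k in (("all",s),("top",top)):
        rc=cv2.minAreaRect((W[k][:,:2]*1000).astype(np.float32)); print(n,np.round(rc[0],1),np.round(rc[1],1),round(rc[2],1))
u,v=pix(c,(.48,.32,.02)); u=int(u);v=int(v)
a=c["pixels"][max(0,v-70):v+70,max(0,u-90):u+90]; print("crop origin",max(0,u-90),max(0,v-70))
cv2.imwrite("pics/kn.png",cv2.resize(a,None,fx=4,fy=4,interpolation=cv2.INTER_CUBIC))
E
```

```text
(0.51, 0.28, 0.04) pix [191. 268.] maxz 0.04394316959071732
all [510.5 277.3] [46.4 45.9] 29.8
top [510.7 277.7] [13.7 42.6] 53.8
(0.41, 0.288, 0.04) pix [184. 322.] maxz 0.0599675074048307
all [409.7 287.1] [62.3 64.1] 63.9
top [409.9 288. ] [60.4 18.6] 62.9
(0.523, 0.379, 0.04) pix [138. 261.] maxz 0.060764238239193635
all [522.5 376.5] [61.3 64.6] 4.0
top [522.7 375.6] [17.7 57.8] 80.6
crop origin 81 215
```

View pics/scene0.png

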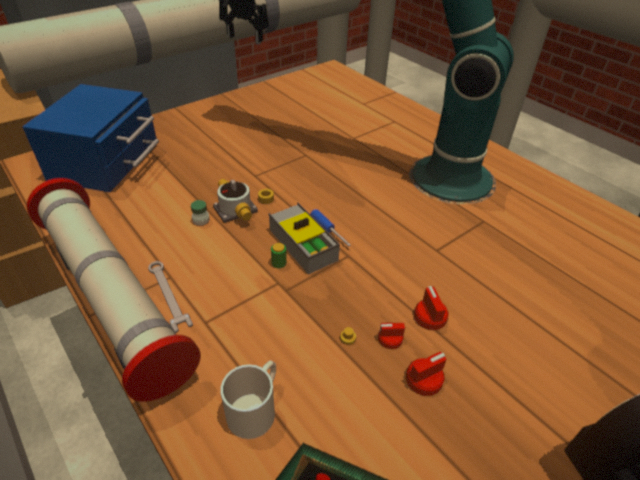

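View pics/top0.png

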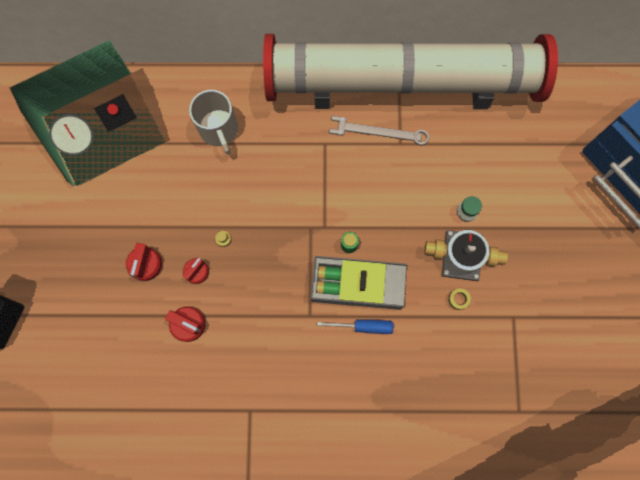

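View pics/kn.png

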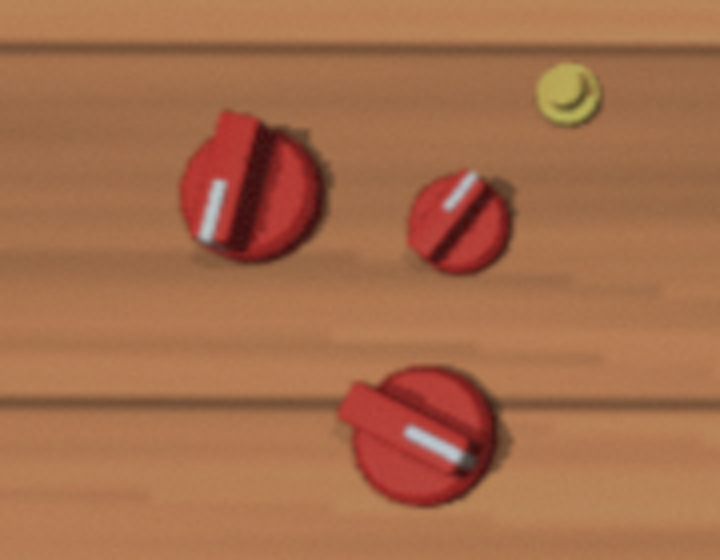

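```bash
python3 - <<'E'
from h import *
c=r.capture("top"); W=pts(c); hsv=cv2.cvtColor(c["pixels"],cv2.COLOR_BGR2HSV)
def rect(n,k):
    if k.sum()<5: print(n,k.sum());return
    rc=cv2.minAreaRect((W[k][:,:2]*1000).astype(np.float32)); print(n,k.sum(),np.round(rc[0],1),np.round(rc[1],1),round(rc[2],1),"mean",np.round(W[k].mean(0),4))
X,Y,Z=W[...,0],W[...,1],W[...,2]
near=lambda x,y,d:np.hypot(X-x,Y-y)<d
b=near(.483,-.03,.11)&(abs(X-.483)<.06)
rect("box",b&(Z>.035)&(Z<.056)); rect("rib",b&(Z>.06))
H,S,V=hsv[...,0],hsv[...,1],hsv[...,2]
rect("yellow",b&(Z>.044)&(Z<.054)&(H>22)&(H<36)&(S>120))
t=near(.545,-.228,.05)
rect("bezel",near(.545,-.228,.045)&(Z>.058)&(Z<.068)); rect("spindle",t&(Z>.08)); 
red=near(.545,-.228,.04)&((H<8)|(H>172))&(S>100)&(V>60)&(Z>.05); rect("red",red)
rect("knobtop",near(.51,.278,.04)&(Z>.036))
c2=near(.51,.278,.028)&(Z>.036); w=c2&(S<90)&(V>120); rect("white",w)
# enlarged valve+ box
im=c["pixels"]; u,v=map(int,pix(c,(.545,-.228,.07)))
A=cv2.resize(im[v-35:v+35,u-50:u+50],None,fx=8,fy=8,interpolation=cv2.INTER_CUBIC);cv2.imwrite("pics/valve.png",A)
s=r.capture("scene"); W2=pts(s)
X,Y,Z=W2[...,0],W2[...,1],W2[...,2]; W=W2
hsv=cv2.cvtColor(s["pixels"],cv2.COLOR_BGR2HSV);H,S,V=hsv[...,0],hsv[...,1],hsv[...,2]
print("scene");rect("rib",(abs(X-.483)<.05)&(abs(Y+.03)<.08)&(Z>.062)&(Z<.09))
rect("bezel",near(.545,-.228,.036)&(Z>.06)&(Z<.068)); rect("spindle",near(.545,-.228,.03)&(Z>.082)); rect("red",near(.545,-.228,.035)&((H<8)|(H>172))&(S>100)&(V>60)&(Z>.055))
rect("knobtop",near(.51,.278,.04)&(Z>.038));rect("white",near(.51,.278,.028)&(Z>.036)&(S<90)&(V>120))
E
```

```text
box 3616 [486.1 -29.7] [170.4  81.2] 85.1 mean [ 0.485  -0.0353  0.0463]
rib 113 [485.4 -36.1] [10.  35.3] 84.4 mean [ 0.4852 -0.0359  0.0663]
yellow 1547 [485.4 -35.6] [78.5 73.5] 85.2 mean [ 0.4848 -0.0354  0.0487]
bezel 1101 [ 542.8 -228.8] [73.7 73.7] 44.9 mean [ 0.5418 -0.2283  0.0624]
spindle 47 [ 540.1 -228.8] [15.7 10.8] 81.7 mean [ 0.5409 -0.2281  0.0843]
red 30 [ 564.2 -231.4] [ 7.  14.5] 75.2 mean [ 0.5644 -0.2314  0.0636]
knobtop 185 [510.5 277.9] [15.8 43.6] 54.6 mean [0.5101 0.2776 0.041 ]
white 30 [520.3 272. ] [ 5.9 19.6] 51.1 mean [0.5204 0.2718 0.0413]
scene
rib 76 [484.7 -33.5] [11.9 35.2] 87.3 mean [ 0.4859 -0.0331  0.0667]
bezel 376 [ 544.5 -226.2] [66.2 68.7] 49.2 mean [ 0.5464 -0.2229  0.0641]
spindle 21 [ 540.3 -226.5] [15.1  9. ] 83.2 mean [ 0.541  -0.2258  0.0853]
red 18 [ 562.4 -232. ] [11.3 11.7] 60.9 mean [ 0.5629 -0.2314  0.0651]
knobtop 171 [511.  279.5] [16.6 43.9] 56.0 mean [0.512  0.2809 0.0424]
white 15 [521.5 272.9] [ 3.9 18.1] 64.9 mean [0.5203 0.2734 0.0442]
```

View pics/valve.png

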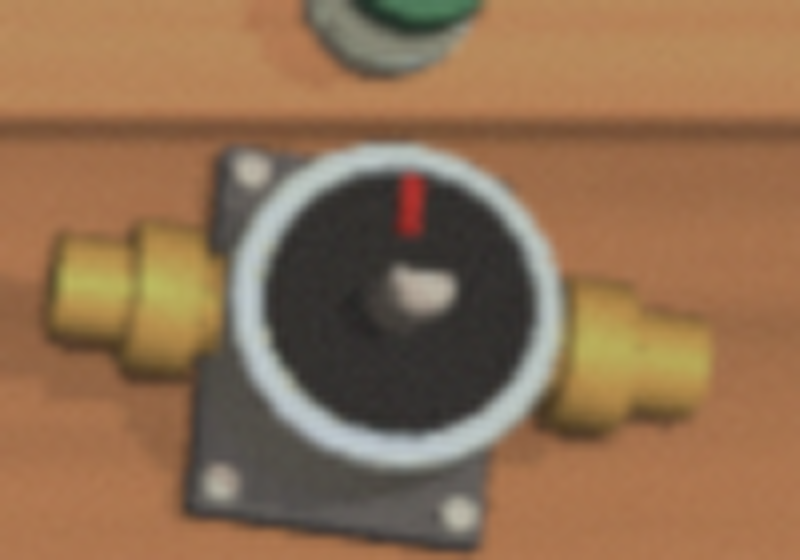

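The things like the knob, in the top picture, are at (196,270), (144,263) and (186,323). The two others are about 62 mm across and 60 mm high. The one at (196,270), 46 mm across and 44 mm high, matches the described smallest knob, and the enlarged crop agrees. Its white line points up and right, yaw about -35°. The valve crop shows the red line at (411,205), yaw about -7 to -8°.

```bash
cat > plan.py <<'E'
# usage: plan.py x y z yawdeg nrows  -> suggested rows from the present pose (yaw = angle of tool x)
import sys; from h import *
x,y,z,yaw,n=map(float,sys.argv[1:6]); n=int(n)
o=r.get_obs(); T=rot(o["tool_rot"]); p=np.array(o["tcp_pos"])
G=R.from_euler('z',yaw,degrees=True)*R.from_euler('x',180,degrees=True)
d=(T.inv()*G).as_rotvec(); D=(np.array([x,y,z])-p)/n
for i in range(n):
    print(np.round(T.inv().apply(D)*100,2).tolist(),np.round(d/n,4).tolist()); T=T*R.from_rotvec(d/n)
E
cat > st.py <<'E'
from h import *
o=r.get_obs(); t=rot(o["tool_rot"]).as_matrix()
print(round(float(o["time_s"]),2),np.round(o["tcp_pos"],4),"yaw",round(np.degrees(np.arctan2(t[1,0],t[0,0])),2),"tilt",np.round(t[:2,2],4),"F",np.round(o["ft_force"],1),"w",np.round(o["width"],4))
E
python3 plan.py .484 -.035 .16 -4.9 16
python3 - <<'E'
from h import *
# valve yaw from pipes, and camera cross-check
for n in ("top","scene"):
    c=r.capture(n);W=pts(c);hsv=cv2.cvtColor(c["pixels"],cv2.COLOR_BGR2HSV)
    d=W-[.543,-.228,0]; k=(abs(d[...,0])<.03)&(abs(d[...,1])>.045)&(abs(d[...,1])<.08)&(W[...,2]>.012)
    P=(W[k][:,:2]*1000); L=P[P[:,1]<-228].mean(0);Rr=P[P[:,1]>-228].mean(0); print(n,k.sum(),L,Rr,np.degrees(np.arctan2(*(Rr-L)[::-1]))-90)
E
```

```text
[2.67, -2.63, 0.22] [0.0, 0.0, 0.0316]
[2.59, -2.71, 0.22] [0.0, 0.0, 0.0316]
[2.5, -2.79, 0.22] [0.0, 0.0, 0.0316]
[2.41, -2.87, 0.22] [0.0, 0.0, 0.0316]
[2.32, -2.94, 0.22] [0.0, 0.0, 0.0316]
[2.22, -3.02, 0.22] [0.0, 0.0, 0.0316]
[2.13, -3.08, 0.22] [0.0, 0.0, 0.0316]
[2.03, -3.15, 0.22] [0.0, 0.0, 0.0316]
[1.93, -3.21, 0.22] [0.0, 0.0, 0.0316]
[1.83, -3.27, 0.22] [0.0, 0.0, 0.0316]
[1.72, -3.33, 0.22] [0.0, 0.0, 0.0316]
[1.62, -3.38, 0.22] [0.0, 0.0, 0.0316]
[1.51, -3.43, 0.22] [0.0, 0.0, 0.0316]
[1.4, -3.48, 0.22] [0.0, 0.0, 0.0316]
[1.29, -3.52, 0.22] [0.0, 0.0, 0.0316]
[1.18, -3.56, 0.22] [0.0, 0.0, 0.0316]
top 518 [ 533.49822441 -286.60014201] [ 548.37231898 -169.4592188 ] -7.236467962845978
scene 255 [ 537.47723535 -289.62991645] [ 552.89494377 -165.95198954] -7.105842918475702
```

>>> {"api": "send_rows", "payload": {
  "moves": [
    [[2.67, -2.63, 0.1], [0, 0, 0.0316], 0],
    [[2.59, -2.71, 0.1], [0, 0, 0.0316], 0],
    [[2.5, -2.79, 0.1], [0, 0, 0.0316], 0],
    [[2.41, -2.87, 0.1], [0, 0, 0.0316], 0],
    [[2.32, -2.94, 0.1], [0, 0, 0.0316], 0]
  ]
}}

```text
time_s: 1.87
tcp_pos: [0.3341, -0.4172, 0.1896]
tool_rot: [0.0, 0.992, 0.13, 0.0]
ft_force: [1.7, 0.6, -0.0]
width: 0.0428
```

>>> {"api": "send_rows", "payload": {
  "moves": [
    [[2.22, -3.02, 0.1], [0, 0, 0.0316], 0],
    [[2.13, -3.08, 0.1], [0, 0, 0.0316], 0],
    [[2.03, -3.15, 0.1], [0, 0, 0.0316], 0],
    [[1.93, -3.21, 0.1], [0, 0, 0.0316], 0],
    [[1.83, -3.27, 0.1], [0, 0, 0.0316], 0]
  ]
}}

```text
time_s: 2.28
tcp_pos: [0.4025, -0.2428, 0.1848]
tool_rot: [0.0, 0.999, 0.051, 0.0]
ft_force: [0.6, 0.6, -0.1]
width: 0.0427
```

>>> {"api": "send_rows", "payload": {
  "moves": [
    [[1.72, -3.33, 0.5], [0, 0, 0.0316], 0],
    [[1.62, -3.38, 0.5], [0, 0, 0.0316], 0],
    [[1.51, -3.43, 0.5], [0, 0, 0.0316], 0],
    [[1.4, -3.48, 0.5], [0, 0, 0.0316], 0],
    [[1.29, -3.52, 0.5], [0, 0, 0.0316], 0]
  ]
}}

```text
time_s: 2.7
tcp_pos: [0.4708, -0.0682, 0.1596]
tool_rot: [0.0, 1.0, -0.028, 0.0]
ft_force: [0.7, 0.4, 0.9]
width: 0.0426
```

```bash
python3 st.py; python3 plan.py .485 -.035 .09 -4.9 4
```

```text
2.7 [ 0.4708 -0.0682  0.1596] yaw -3.15 tilt [ 0.0009 -0.0003] F [0.7 0.4 0.9] w 0.0426
[0.31, -0.85, 1.74] [0.0001, -0.0002, 0.0076]
[0.3, -0.85, 1.74] [0.0001, -0.0002, 0.0076]
[0.29, -0.85, 1.74] [0.0001, -0.0002, 0.0076]
[0.29, -0.85, 1.74] [0.0001, -0.0002, 0.0076]
```

>>> {"api": "send_rows", "payload": {
  "moves": [
    [[0.3, -0.85, 1.74], [0, 0, 0.0076], 0],
    [[0.3, -0.85, 1.74], [0, 0, 0.0076], 0],
    [[0.3, -0.85, 1.74], [0, 0, 0.0076], 0],
    [[0.3, -0.85, 1.74], [0, 0, 0.0076], 0],
    [[0, 0, 1], [0, 0, 0], 0]
  ]
}}

```text
time_s: 3.12
tcp_pos: [0.4844, -0.0348, 0.0785]
tool_rot: [-0.0, 0.999, -0.041, -0.001]
ft_force: [-0.0, 1.1, 0.7]
width: 0.0427
```

>>> {"api": "send_rows", "payload": {
  "moves": [
    [[0, 0, 1], [0, 0, 0], 0],
    [[0, 0, 1], [0, 0, 0], 0],
    [[0, 0, 0.5], [0, 0, 0], 0],
    [[0, 0, 0], [0, 0, 0], 0],
    [[0, 0, 0], [0, 0, 0], 0]
  ]
}}

```text
time_s: 3.53
tcp_pos: [0.4846, -0.0372, 0.055]
tool_rot: [0.0, 0.999, -0.042, 0.0]
ft_force: [0.4, 0.1, -0.5]
width: 0.0425
```

```bash
python3 st.py; python3 plan.py .4852 -.0355 .055 -4.9 1;  python3 - <<'E'
from h import *
c=r.capture("scene"); u,v=map(int,pix(c,(.485,-.03,.06)))
cv2.imwrite("pics/rib.png",cv2.resize(c["pixels"][v-60:v+60,u-80:u+80],None,fx=4,fy=4,interpolation=cv2.INTER_CUBIC))
E
```

```text
3.53 [ 0.4846 -0.0372  0.055 ] yaw -4.84 tilt [ 0.0001 -0.0002] F [ 0.4  0.1 -0.5] w 0.0425
[0.05, -0.17, 0.0] [0.0002, -0.0001, 0.0011]
```

View pics/rib.png

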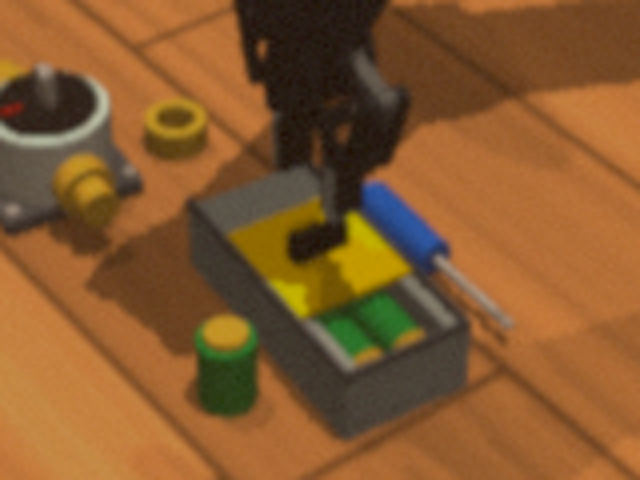

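The crop shows the fingers straddling the rib (rib at (318,240), near finger tip at (345,215)). Closing now.

>>> {"api": "send_rows", "payload": {
  "moves": [
    [[0, -0.15, 0], [0, 0, 0], -0.6],
    [[0, 0, 0.1], [0, 0, 0], -1],
    [[0, 0, 0], [0, 0, 0], -1],
    [[0, 0, 0], [0, 0, 0], -1],
    [[0, 0, 0], [0, 0, 0], -1]
  ]
}}

```text
time_s: 4.0
tcp_pos: [0.4848, -0.0352, 0.054]
tool_rot: [0.0, 0.999, -0.042, 0.0]
ft_force: [0.5, 1.2, 0.3]
width: -0.0001
```

```bash
python3 st.py
```

```text
4.0 [ 0.4848 -0.0352  0.054 ] yaw -4.79 tilt [ 0.0004 -0.0001] F [0.5 1.2 0.3] w -0.0001
```

```bash
python3 - <<'E'
from h import *
A=[]
for n in ("scene","top"):
    c=r.capture(n); u,v=map(int,pix(c,(.485,-.03,.06)))
    A.append(cv2.resize(c["pixels"][v-50:v+50,u-50:u+50],(400,400),interpolation=cv2.INTER_CUBIC))
    print(n,[(np.round(d["location"],4),round(d["p"],2)) for d in r.mark_of("cover_rib",c)],pix(c,r.get_obs()["tcp_pos"]))
    W=pts(c);hsv=cv2.cvtColor(c["pixels"],cv2.COLOR_BGR2HSV);k=(hsv[...,0]>22)&(hsv[...,0]<36)&(hsv[...,1]>120)&(abs(W[...,2]-.0495)<.004)&(abs(W[...,0]-.485)<.05)&(abs(W[...,1]+.03)<.1)
    rc=cv2.minAreaRect((W[k][:,:2]*1000).astype(np.float32));print(rc)
cv2.imwrite("pics/miss.png",np.hstack(A))
E
```

```text
scene [(array([ 0.4871, -0.0355,  0.0684]), 0.78)] (np.float64(300.99920618439324), np.float64(225.003677840135))
((485.87725830078125, -32.399024963378906), (77.51327514648438, 76.40971374511719), 84.57099914550781)
top [(array([ 0.4867, -0.0341,  0.0707]), 0.84)] (np.float64(362.3216539115494), np.float64(281.0184839492554))
((470.70361328125, -12.585424423217773), (35.46758270263672, 39.730018615722656), 86.99796295166016)
```

View pics/miss.png

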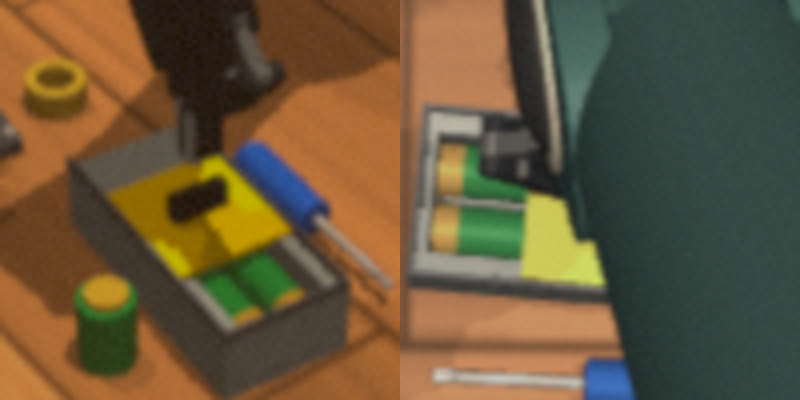

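```bash
python3 - <<'E'
from h import *
for n in ("scene","top"):
    c=r.capture(n); W=pts(c); p=r.get_obs()["tcp_pos"]
    u,v=pix(c,p); print(n,"tcp pix",u,v, "rib pix",pix(c,(.4854,-.0355,.0675)))
    k=(np.hypot(W[...,0]-p[0],W[...,1]-p[1])<.06)&(W[...,2]>.069)&(W[...,2]<.13)
    q=W[k]
    for z in np.arange(.069,.13,.005):
        s=q[(q[:,2]>=z)&(q[:,2]<z+.005)]
        if len(s): print(round(z,3),len(s),np.round(s.min(0)[:2],3),np.round(s.max(0)[:2],3),np.round(np.median(s,0)[:2],3))
    if n=="scene":
        for vv in range(int(v)-24,int(v)+10,3): print(vv,[ (round(float(W[vv,uu,0]),3),round(float(W[vv,uu,1]),3),round(float(W[vv,uu,2]),3)) for uu in (int(u)-4,int(u),int(u)+4)])
E
```

```text
scene tcp pix 301.0166114567222 225.01409671656813 rib pix (np.float64(300.6752552501558), np.float64(220.41091956050553))
0.069 16 [ 0.469 -0.038] [ 0.502 -0.027] [ 0.486 -0.034]
0.089 4 [ 0.477 -0.03 ] [ 0.489 -0.027] [ 0.484 -0.029]
0.094 9 [ 0.488 -0.04 ] [ 0.495 -0.024] [ 0.494 -0.028]
0.099 21 [ 0.478 -0.039] [ 0.496 -0.02 ] [ 0.492 -0.026]
0.104 23 [ 0.478 -0.041] [ 0.496 -0.02 ] [ 0.492 -0.028]
0.109 18 [ 0.481 -0.039] [ 0.496 -0.019] [ 0.493 -0.024]
0.114 21 [ 0.479 -0.04 ] [ 0.498 -0.019] [ 0.492 -0.022]
0.119 20 [ 0.483 -0.04 ] [ 0.497 -0.02 ] [ 0.494 -0.027]
0.124 18 [ 0.49  -0.046] [ 0.497 -0.02 ] [ 0.494 -0.029]
0.129 1 [ 0.491 -0.041] [ 0.491 -0.041] [ 0.491 -0.041]
201 [(0.496, -0.035, 0.127), (0.496, -0.02, 0.136), (0.499, -0.004, 0.148)]
204 [(0.495, -0.036, 0.118), (0.493, -0.025, 0.124), (0.499, -0.003, 0.14)]
207 [(0.496, -0.035, 0.11), (0.492, -0.026, 0.115), (0.484, -0.022, 0.114)]
210 [(0.496, -0.034, 0.103), (0.494, -0.023, 0.109), (0.484, -0.022, 0.105)]
213 [(0.46, -0.083, 0.045), (0.491, -0.027, 0.097), (0.449, -0.067, 0.05)]
216 [(0.47, -0.069, 0.05), (0.464, -0.063, 0.051), (0.456, -0.058, 0.05)]
219 [(0.477, -0.06, 0.051), (0.483, -0.037, 0.07), (0.477, -0.031, 0.07)]
222 [(0.495, -0.036, 0.068), (0.488, -0.031, 0.067), (0.477, -0.031, 0.062)]
225 [(0.498, -0.032, 0.063), (0.488, -0.031, 0.058), (0.478, -0.029, 0.055)]
228 [(0.499, -0.031, 0.055), (0.488, -0.031, 0.05), (0.48, -0.026, 0.049)]
231 [(0.501, -0.028, 0.051), (0.495, -0.022, 0.051), (0.487, -0.017, 0.05)]
234 [(0.506, -0.022, 0.048), (0.502, -0.013, 0.052), (0.493, -0.009, 0.051)]
top tcp pix 362.30117197736536 281.0291008986917 rib pix (np.float64(362.8981350168284), np.float64(279.4410840106889))
```

The fingertips are really at z≈0.089, though the reported TCP z is 0.054. So the tips stand about 35 mm above the reported TCP and closed over the rib. I'll open, lower by about 33 mm and check.

>>> {"api": "send_rows", "payload": {
  "moves": [
    [[0, 0, 0], [0, 0, 0], 0],
    [[0, 0, 0], [0, 0, 0], 0],
    [[0, 0, 0], [0, 0, 0], 0],
    [[0, 0, 1], [0, 0, 0], 0],
    [[0, 0, 0.7], [0, 0, 0], 0]
  ]
}}

```text
time_s: 4.72
tcp_pos: [0.4846, -0.0353, 0.0362]
tool_rot: [0.0, 0.999, -0.042, 0.0]
ft_force: [-0.4, -0.4, -0.6]
width: 0.0429
```

>>> {"api": "send_rows", "payload": {
  "moves": [
    [[0, 0, 0.5], [0, 0, 0], 0],
    [[0, 0, 0.4], [0, 0, 0], 0],
    [[0, 0, 0.3], [0, 0, 0], 0],
    [[0, 0, 0.3], [0, 0, 0], 0],
    [[0, 0, 0], [0, 0, 0], 0]
  ]
}}

```text
time_s: 5.13
tcp_pos: [0.4842, -0.0352, 0.0212]
tool_rot: [0.0, 0.999, -0.042, -0.001]
ft_force: [-0.4, 0.2, 0.0]
width: 0.0428
```

```bash
python3 st.py;python3 - <<'E'
from h import *
c=r.capture("scene"); W=pts(c); p=r.get_obs()["tcp_pos"]
hsv=cv2.cvtColor(c["pixels"],cv2.COLOR_BGR2HSV)
k=(np.hypot(W[...,0]-p[0],W[...,1]-p[1])<.06)&(W[...,2]>.053)&(W[...,2]<.1)&(hsv[...,2]<90)
q=W[k]
for z in np.arange(.053,.1,.004):
    s=q[(q[:,2]>=z)&(q[:,2]<z+.004)]
    if len(s): print(round(z,3),len(s),np.round(s.min(0)[:2],3),np.round(s.max(0)[:2],3),np.round(np.median(s,0)[:2],3))
E
```

```text
5.13 [ 0.4842 -0.0352  0.0212] yaw -4.79 tilt [-0.0011  0.    ] F [-0.4  0.2  0. ] w 0.0428
0.053 20 [ 0.449 -0.072] [ 0.527 -0.005] [ 0.5   -0.031]
0.057 18 [ 0.474 -0.06 ] [ 0.504 -0.008] [ 0.494 -0.032]
0.061 24 [ 0.473 -0.057] [ 0.504 -0.007] [ 0.491 -0.032]
0.065 44 [ 0.471 -0.06 ] [ 0.502 -0.005] [ 0.492 -0.038]
0.069 35 [ 0.475 -0.061] [ 0.501 -0.   ] [ 0.491 -0.032]
0.073 24 [ 0.472 -0.061] [0.499 0.001] [ 0.487 -0.011]
0.077 27 [ 0.472 -0.06 ] [0.5   0.001] [ 0.489 -0.054]
0.081 30 [ 0.471 -0.064] [0.497 0.004] [ 0.487 -0.053]
0.085 26 [ 0.476 -0.058] [0.499 0.002] [ 0.488 -0.009]
0.089 23 [ 0.479 -0.061] [0.497 0.003] [ 0.492 -0.054]
0.093 23 [ 0.477 -0.06 ] [0.497 0.002] [ 0.492 -0.055]
0.097 15 [ 0.477 -0.064] [ 0.499 -0.003] [ 0.49  -0.057]
```

>>> {"api": "send_rows", "payload": {
  "moves": [
    [[0, 0, 0], [0, 0, 0], -1],
    [[0, 0, 0], [0, 0, 0], -1],
    [[0, 0, 0], [0, 0, 0], -1],
    [[0, 0, 0], [0, 0, 0], -1],
    [[0, 0, 0], [0, 0, 0], -1]
  ]
}}

```text
time_s: 5.6
tcp_pos: [0.4849, -0.0352, 0.0223]
tool_rot: [0.0, 0.999, -0.042, 0.0]
ft_force: [-0.8, -0.0, 4.7]
width: 0.0084
```

```bash
python3 st.py
```

```text
5.6 [ 0.4849 -0.0352  0.0223] yaw -4.8 tilt [ 0.0006 -0.0002] F [-0.8 -0.   4.7] w 0.0084
```

>>> {"api": "send_rows", "payload": {
  "moves": [
    [[0, 0, -0.15], [0, 0, 0], -1],
    [[0, -0.5, 0], [0, 0, 0], -1],
    [[0, -1, 0], [0, 0, 0], -1],
    [[0, -1, 0], [0, 0, 0], -1],
    [[0, -1, 0], [0, 0, 0], -1]
  ]
}}

```text
time_s: 6.02
tcp_pos: [0.4877, -0.0009, 0.0225]
tool_rot: [0.0, 0.999, -0.042, 0.0]
ft_force: [4.7, -2.6, -12.9]
width: 0.0081
```

```bash
python3 st.py;python3 - <<'E'
from h import *
c=r.capture("scene"); u,v=map(int,pix(c,(.485,-.03,.06)))
cv2.imwrite("pics/s1.png",cv2.resize(c["pixels"][v-50:v+50,u-60:u+60],(720,600),interpolation=cv2.INTER_CUBIC))
W=pts(c);X,Y,Z=np.moveaxis(W,-1,0);hsv=cv2.cvtColor(c["pixels"],cv2.COLOR_BGR2HSV);k=(hsv[...,0]>22)&(hsv[...,0]<36)&(hsv[...,1]>120)&(abs(Z-.0495)<.004)&(abs(X-.485)<.05)&(abs(Y+.03)<.12)
print(cv2.minAreaRect((W[k][:,:2]*1000).astype(np.float32)))
E
```

```text
6.02 [ 0.4877 -0.0009  0.0225] yaw -4.85 tilt [ 0.0001 -0.0007] F [  4.7  -2.6 -12.9] w 0.0081
((487.4796142578125, 4.161033630371094), (78.14775085449219, 75.53201293945312), 80.59500885009766)
```

View pics/s1.png

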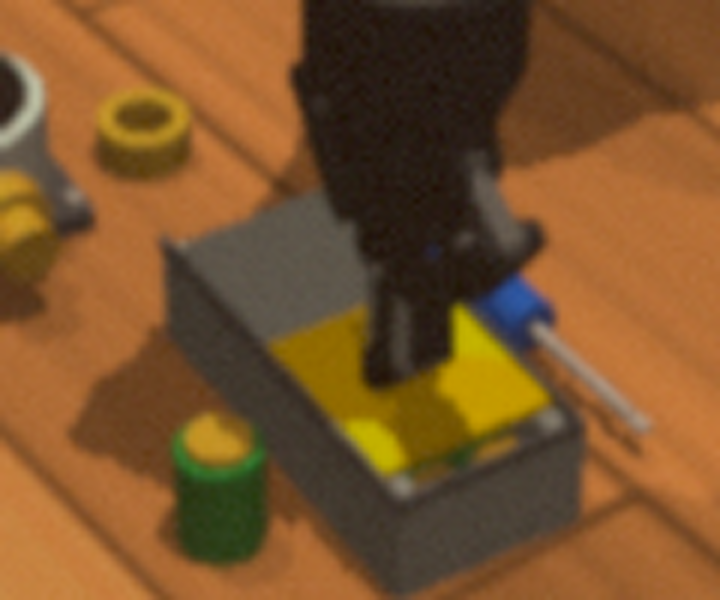

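The cover followed the rib about 35 mm, and a gap of about 10 mm remains near (460,455) in the crop. I'll ease the upward pull and go on in small steps.

>>> {"api": "send_rows", "payload": {
  "moves": [
    [[0, -0.4, 0.1], [0, 0, 0], -1],
    [[0, -0.4, 0], [0, 0, 0], -1],
    [[0, -0.1, 0], [0, 0, 0], -1],
    [[0, -0.1, 0], [0, 0, 0], -1]
  ]
}}

```text
time_s: 6.4
tcp_pos: [0.4886, 0.0095, 0.0224]
tool_rot: [0.0, 0.999, -0.042, 0.0]
ft_force: [3.2, -2.0, -5.3]
width: 0.0079
```

>>> {"api": "send_rows", "payload": {
  "moves": [
    [[0, -0.1, 0], [0, 0, 0], -1],
    [[0, -0.1, 0], [0, 0, 0], -1],
    [[0, 0, 0], [0, 0, 0], -1]
  ]
}}

```text
time_s: 6.65
tcp_pos: [0.4888, 0.0115, 0.0224]
tool_rot: [0.0, 0.999, -0.042, 0.0]
ft_force: [2.8, -2.2, -5.4]
width: 0.0077
```

>>> {"api": "send_rows", "payload": {
  "moves": [
    [[0, -0.1, 0], [0, 0, 0], -1],
    [[0, -0.1, 0], [0, 0, 0], -1],
    [[0, -0.1, 0], [0, 0, 0], -1]
  ]
}}

```text
time_s: 6.9
tcp_pos: [0.4888, 0.0116, 0.0224]
tool_rot: [0.002, 0.999, -0.043, -0.0]
ft_force: [3.3, -11.2, -3.2]
width: 0.0075
```

```bash
python3 st.py;python3 - <<'E'
from h import *
c=r.capture("scene")
W=pts(c);X,Y,Z=np.moveaxis(W,-1,0);hsv=cv2.cvtColor(c["pixels"],cv2.COLOR_BGR2HSV);k=(hsv[...,0]>22)&(hsv[...,0]<36)&(hsv[...,1]>120)&(abs(Z-.0495)<.004)&(abs(X-.485)<.05)&(abs(Y+.03)<.12)
a=np.radians(-4.9); f=lambda q:(q[:,:2]-[.486,-.0275])@[-np.sin(a),np.cos(a)]
s=f(W[k]); print("cover local y",np.percentile(s,[1,99])); print("box",np.percentile(f(W[(abs(X-.49)<.05)&(abs(Y+.03)<.13)&(Z>.042)&(Z<.055)]),[.5,99.5]))
E
```

```text
6.9 [0.4888 0.0116 0.0224] yaw -4.9 tilt [-0.0006 -0.0033] F [  3.3 -11.2  -3.2] w 0.0075
cover local y [0.02123563 0.081784  ]
box [-0.08429442  0.08562293]
```

The cover hit the hard stop: the y force rose to -11 N and it didn't move any further. It travelled 46.8 mm, and its edge is now 82 mm along the box, at the end wall. Releasing.

>>> {"api": "send_rows", "payload": {
  "moves": [
    [[0, 0.2, 0], [0, 0, 0], -1],
    [[0, 0, 0], [0, 0, 0], -0.1],
    [[0, 0, 0], [0, 0, 0], -0.1],
    [[0, 0, 0], [0, 0, 0], -0.1],
    [[0, 0, -2], [0, 0, 0], 0]
  ]
}}

```text
time_s: 7.37
tcp_pos: [0.4857, 0.0133, 0.0402]
tool_rot: [0.0, 0.999, -0.041, -0.003]
ft_force: [-1.1, -1.2, -0.0]
width: 0.0427
```

>>> {"api": "send_rows", "payload": {
  "moves": [
    [[0, 0, -3], [0, 0, 0], 0],
    [[0, 0, -3], [0, 0, 0], 0]
  ]
}}

```text
time_s: 7.53
tcp_pos: [0.4873, 0.0135, 0.1028]
tool_rot: [-0.0, 0.999, -0.041, -0.002]
ft_force: [0.5, -0.1, 1.1]
width: 0.043
```

```bash
python3 st.py;python3 plan.py .5107 .2786 .09 -35.4 8
```

```text
7.53 [0.4873 0.0135 0.1028] yaw -4.72 tilt [-0.003   0.0006] F [ 0.5 -0.1  1.1] w 0.043
[0.02, -3.33, 0.16] [0.0001, 0.0004, 0.0669]
[-0.2, -3.32, 0.16] [0.0001, 0.0004, 0.0669]
[-0.43, -3.3, 0.16] [0.0001, 0.0004, 0.0669]
[-0.64, -3.26, 0.16] [0.0001, 0.0004, 0.0669]
[-0.86, -3.21, 0.16] [0.0001, 0.0004, 0.0669]
[-1.07, -3.15, 0.16] [0.0001, 0.0004, 0.0669]
[-1.28, -3.07, 0.16] [0.0001, 0.0004, 0.0669]
[-1.49, -2.98, 0.16] [0.0001, 0.0004, 0.0669]
```

>>> {"api": "send_rows", "payload": {
  "moves": [
    [[0, -3.33, 0], [0, 0, 0.067], 0],
    [[-0.2, -3.32, 0], [0, 0, 0.067], 0],
    [[-0.43, -3.3, 0], [0, 0, 0.067], 0],
    [[-0.64, -3.26, 0], [0, 0, 0.067], 0],
    [[-0.86, -3.21, 0], [0, 0, 0.067], 0]
  ]
}}

```text
time_s: 7.95
tcp_pos: [0.5027, 0.1804, 0.1027]
tool_rot: [-0.0, 0.978, -0.209, -0.0]
ft_force: [-0.6, -0.0, -0.5]
width: 0.0426
```

>>> {"api": "send_rows", "payload": {
  "moves": [
    [[-1.07, -3.15, 0.2], [0, 0, 0.067], 0],
    [[-1.28, -3.07, 0.4], [0, 0, 0.067], 0],
    [[-1.49, -2.98, 0.6], [0, 0, 0.067], 0],
    [[0, 0, 0], [0, 0, 0], 0]
  ]
}}

```text
time_s: 8.28
tcp_pos: [0.5099, 0.2868, 0.09]
tool_rot: [-0.002, 0.954, -0.301, -0.001]
ft_force: [-1.1, -0.2, -0.3]
width: 0.0427
```

```bash
python3 st.py;python3 plan.py .5107 .2786 .02 -35.4 1; python3 - <<'E'
from h import *
c=r.capture("top"); W=pts(c);X,Y,Z=np.moveaxis(W,-1,0);hsv=cv2.cvtColor(c["pixels"],cv2.COLOR_BGR2HSV);k=(hsv[...,0]>22)&(hsv[...,0]<36)&(hsv[...,1]>120)&(abs(Z-.0495)<.004)&(abs(X-.485)<.05)&(abs(Y+.03)<.12)
a=np.radians(-4.9); f=lambda q:(q[:,:2]-[.486,-.0297])@[-np.sin(a),np.cos(a)]
print("cover local y",np.percentile(f(W[k]),[.5,99.5]))
k=(abs(X-.489)<.03)&(abs(Y-.01)<.03)&(Z>.062)&(Z<.08);print("rib",f(W[k]).mean() if k.any() else None)
print([(np.round(d["location"],3),d["p"]) for d in r.mark_of("cover_rib",c)])
s=r.capture("scene");W=pts(s);k=(np.hypot(W[...,0]-.5107,W[...,1]-.2786)<.06)&(W[...,2]>.06)&(W[...,2]<.2);print("fingers low z",np.sort(W[k][:,2])[:8], "knob", [(np.round(d["location"],3),round(d["p"],2)) for d in r.mark_of("knob",s)])
E
```

```text
8.28 [0.5099 0.2868 0.09  ] yaw -35.08 tilt [-0.0011  0.005 ] F [-1.1 -0.2 -0.3] w 0.0427
[0.57, 0.65, 6.99] [-0.0034, 0.0038, 0.0056]
cover local y [0.00310769 0.08091877]
rib 0.04115132580516602
[(array([0.487, 0.014, 0.07 ]), 0.96)]
fingers low z [0.12918015 0.12986677 0.13049994 0.13098182 0.13114622 0.13141285
 0.13208381 0.1321225 ] knob [(array([0.525, 0.378, 0.004]), 0.97), (array([ 0.511,  0.278, -0.005]), 0.58), (array([ 0.416,  0.291, -0.001]), 0.57)]
```

>>> {"api": "send_rows", "payload": {
  "moves": [
    [[0, 0, 2], [0, 0, 0], 0],
    [[0, 0, 0], [0, 0, 0], 0]
  ]
}}

```text
time_s: 8.65
tcp_pos: [0.5111, 0.2748, 0.0683]
tool_rot: [0.002, 0.952, -0.306, -0.001]
ft_force: [-1.0, -0.7, 0.6]
width: 0.0429
```

```bash
python3 st.py;python3 plan.py .5107 .2782 .02 -35.4 1
```

```text
8.65 [0.5111 0.2748 0.0683] yaw -35.63 tilt [-0.0035 -0.0029] F [-1.  -0.7  0.6] w 0.0429
[-0.22, -0.27, 4.83] [0.0044, 0.0012, -0.004]
```

>>> {"api": "send_rows", "payload": {
  "moves": [
    [[0, 0, 1.5], [0, 0, 0], 0],
    [[0, 0, 1.5], [0, 0, 0], 0],
    [[0, 0, 1], [0, 0, 0], 0],
    [[0, 0, 0.5], [0, 0, 0], 0],
    [[0, 0, 0], [0, 0, 0], 0]
  ]
}}

```text
time_s: 9.07
tcp_pos: [0.5118, 0.2766, 0.0245]
tool_rot: [0.001, 0.952, -0.305, -0.001]
ft_force: [-1.0, -0.8, 0.2]
width: 0.043
```

```bash
python3 st.py;python3 plan.py .5107 .2782 -.006 -35.4 1; python3 - <<'E'
from h import *
A=[]
for n in ("scene","top"):
    c=r.capture(n); u,v=map(int,pix(c,(.51,.28,.05)))
    A.append(cv2.resize(c["pixels"][v-40:v+40,u-40:u+40],(400,400),interpolation=cv2.INTER_CUBIC))
cv2.imwrite("pics/g1.png",np.hstack(A))
E
```

```text
9.07 [0.5118 0.2766 0.0245] yaw -35.55 tilt [-0.0019 -0.0013] F [-1.  -0.8  0.2] w 0.043
[-0.18, -0.08, 3.05] [0.0022, 0.0008, -0.0027]
```

View pics/g1.png

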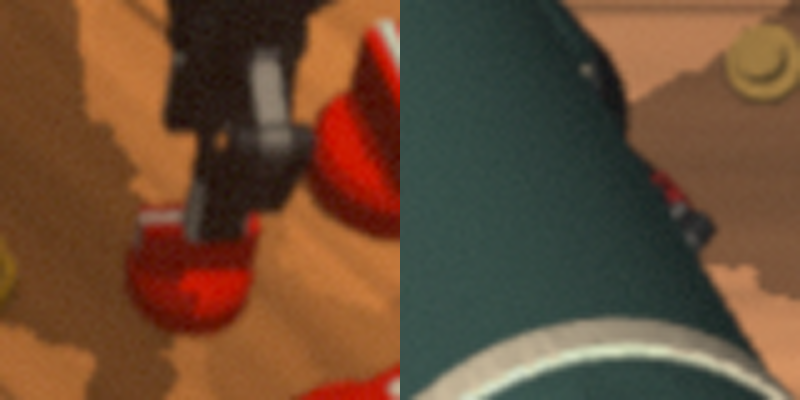

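The fingers straddle the bar with its white line at (160,215). They're well centred, so I'll go down.

>>> {"api": "send_rows", "payload": {
  "moves": [
    [[-0.15, -0.1, 1], [0, 0, 0], 0],
    [[0, 0, 0.8], [0, 0, 0], 0],
    [[0, 0, 0.6], [0, 0, 0], 0],
    [[0, 0, 0.3], [0, 0, 0], 0],
    [[0, 0, 0], [0, 0, 0], 0]
  ]
}}

```text
time_s: 9.58
tcp_pos: [0.511, 0.279, -0.0028]
tool_rot: [0.001, 0.952, -0.305, -0.001]
ft_force: [0.1, -0.8, 0.1]
width: 0.0427
```

```bash
python3 st.py; python3 - <<'E'
from h import *
c=r.capture("scene");W=pts(c);X,Y,Z=np.moveaxis(W,-1,0); hsv=cv2.cvtColor(c["pixels"],cv2.COLOR_BGR2HSV)
k=(np.hypot(X-.511,Y-.278)<.05)&(Z>.008)&(Z<.1)&(hsv[...,1]<110)&(hsv[...,2]<140); print(np.round(np.sort(Z[k])[:10],4),k.sum())
E
```

```text
9.58 [ 0.511   0.279  -0.0028] yaw -35.5 tilt [-0.0017 -0.0011] F [ 0.1 -0.8  0.1] w 0.0427
[0.0394 0.0416 0.042  0.0422 0.0428 0.0428 0.043  0.0432 0.044  0.0442] 53
```

>>> {"api": "send_rows", "payload": {
  "moves": [
    [[0, 0, 0.4], [0, 0, 0], 0],
    [[0, 0, 0], [0, 0, 0], -1],
    [[0, 0, 0], [0, 0, 0], -1],
    [[0, 0, 0], [0, 0, 0], -1],
    [[0, 0, 0], [0, 0, 0], -1]
  ]
}}

```text
time_s: 10.05
tcp_pos: [0.5119, 0.2795, -0.0054]
tool_rot: [-0.0, 0.952, -0.305, 0.0]
ft_force: [0.1, -0.1, 1.9]
width: 0.012
```

```bash
python3 st.py
```

```text
10.05 [ 0.5119  0.2795 -0.0054] yaw -35.51 tilt [0.0004 0.0002] F [ 0.1 -0.1  1.9] w 0.012
```

>>> {"api": "send_rows", "payload": {
  "moves": [
    [[0, 0, -1], [0, 0, 0], -1],
    [[0, 0, -3], [0, 0, 0], -1],
    [[0, 0, -4], [0, 0, 0], -1],
    [[0, 0, -3], [0, 0, 0], -1],
    [[0, 0, -1], [0, 0, 0], -1]
  ]
}}

```text
time_s: 10.47
tcp_pos: [0.5144, 0.2811, 0.1201]
tool_rot: [-0.003, 0.952, -0.305, 0.003]
ft_force: [1.7, 0.2, -1.8]
width: 0.0122
```

```bash
python3 st.py; python3 plan.py .544 -.227 .115 -7.2 16; python3 - <<'E'
from h import *
c=r.capture("scene");W=pts(c);X,Y,Z=np.moveaxis(W,-1,0); hsv=cv2.cvtColor(c["pixels"],cv2.COLOR_BGR2HSV)
k=(np.hypot(X-.511,Y-.278)<.05)&(Z>.07)&((hsv[...,0]<8)|(hsv[...,0]>172))&(hsv[...,1]>120); print(k.sum(),np.round(np.percentile(Z[k],[1,99]),4),np.median(W[k],0))
E
```

```text
10.47 [0.5144 0.2811 0.1201] yaw -35.51 tilt [0.0073 0.0042] F [ 1.7  0.2 -1.8] w 0.0122
[2.0, 2.48, 0.02] [-0.0004, -0.0003, -0.0309]
[1.92, 2.54, 0.02] [-0.0004, -0.0003, -0.0309]
[1.84, 2.6, 0.02] [-0.0004, -0.0003, -0.0309]
[1.76, 2.65, 0.02] [-0.0004, -0.0003, -0.0309]
[1.67, 2.7, 0.02] [-0.0004, -0.0003, -0.0309]
[1.59, 2.75, 0.02] [-0.0004, -0.0003, -0.0309]
[1.5, 2.8, 0.02] [-0.0004, -0.0003, -0.0309]
[1.42, 2.85, 0.02] [-0.0004, -0.0003, -0.0309]
[1.33, 2.89, 0.02] [-0.0004, -0.0003, -0.0309]
[1.24, 2.93, 0.03] [-0.0004, -0.0003, -0.0309]
[1.15, 2.97, 0.03] [-0.0004, -0.0003, -0.0309]
[1.06, 3.0, 0.03] [-0.0004, -0.0003, -0.0309]
[0.96, 3.03, 0.03] [-0.0004, -0.0003, -0.0309]
[0.87, 3.06, 0.03] [-0.0004, -0.0003, -0.0309]
[0.77, 3.09, 0.03] [-0.0004, -0.0003, -0.0309]
[0.68, 3.11, 0.03] [-0.0004, -0.0003, -0.0309]
618 [0.1295 0.3268] [0.52813963 0.29257473 0.14584343]
```

>>> {"api": "send_rows", "payload": {
  "moves": [
    [[2.0, 2.48, 0], [0, 0, -0.0309], -1],
    [[1.92, 2.54, 0], [0, 0, -0.0309], -1],
    [[1.84, 2.6, 0], [0, 0, -0.0309], -1],
    [[1.76, 2.65, 0], [0, 0, -0.0309], -1],
    [[1.67, 2.7, 0], [0, 0, -0.0309], -1]
  ]
}}

```text
time_s: 10.93
tcp_pos: [0.5198, 0.1188, 0.1132]
tool_rot: [0.001, 0.973, -0.23, -0.001]
ft_force: [1.1, -0.1, -1.3]
width: 0.0123
```

>>> {"api": "send_rows", "payload": {
  "moves": [
    [[1.59, 2.75, 0], [0, 0, -0.0309], -1],
    [[1.5, 2.8, 0], [0, 0, -0.0309], -1],
    [[1.42, 2.85, 0], [0, 0, -0.0309], -1],
    [[1.33, 2.89, 0], [0, 0, -0.0309], -1],
    [[1.24, 2.93, 0], [0, 0, -0.0309], -1]
  ]
}}

```text
time_s: 11.35
tcp_pos: [0.5291, -0.0398, 0.1132]
tool_rot: [0.0, 0.988, -0.154, -0.001]
ft_force: [0.6, 0.5, -0.4]
width: 0.0121
```

>>> {"api": "send_rows", "payload": {
  "moves": [
    [[1.15, 2.97, 0], [0, 0, -0.0309], -1],
    [[1.06, 3.0, 0], [0, 0, -0.0309], -1],
    [[0.96, 3.03, 0], [0, 0, -0.0309], -1],
    [[0.87, 3.06, 0], [0, 0, -0.0309], -1],
    [[0.77, 2.2, 0], [0, 0, -0.0309], -1]
  ]
}}

```text
time_s: 11.77
tcp_pos: [0.5395, -0.1916, 0.1131]
tool_rot: [0.0, 0.997, -0.079, -0.001]
ft_force: [0.5, -0.1, -1.1]
width: 0.012
```

>>> {"api": "send_rows", "payload": {
  "moves": [
    [[0.3, 1.5, 0], [0, 0, -0.015], -1],
    [[0, 0, 0], [0, 0, 0], -1],
    [[0, 0, 0], [0, 0, 0], -1],
    [[0, 0, 0], [0, 0, 0], -1]
  ]
}}

```text
time_s: 12.1
tcp_pos: [0.5413, -0.2019, 0.1135]
tool_rot: [-0.001, 0.998, -0.07, -0.001]
ft_force: [-0.4, -0.6, -1.7]
width: 0.012
```

```bash
python3 st.py; python3 plan.py .544 -.227 .11 -7.2 1; python3 - <<'E'
from h import *
A=[]
for n in ("scene","top"):
    c=r.capture(n); W=pts(c);X,Y,Z=np.moveaxis(W,-1,0); hsv=cv2.cvtColor(c["pixels"],cv2.COLOR_BGR2HSV);H,S,V=np.moveaxis(hsv,-1,0)
    red=(np.hypot(X-.544,Y+.227)<.05)&(Z>.1)&(Z<.2)&((H<8)|(H>172))&(S>120); print(n,red.sum())
    if red.sum()>30:
        q=W[red]; print("z",np.percentile(q[:,2],[1,99]));
        b=q[q[:,2]>np.percentile(q[:,2],99)-.006]; print("top",cv2.minAreaRect((b[:,:2]*1000).astype(np.float32)))
        print("skirt",cv2.minAreaRect((q[:,:2]*1000).astype(np.float32)))
    w=(np.hypot(X-.544,Y+.227)<.04)&(Z>.14)&(Z<.19)&(S<90)&(V>110); print("white",w.sum(),W[w].mean(0) if w.any() else 0)
    print("knob",[(np.round(d["location"],4),round(d["p"],2)) for d in r.mark_of("knob_bore",c)])
    u,v=map(int,pix(c,(.544,-.227,.1))); A.append(cv2.resize(c["pixels"][v-40:v+40,u-40:u+40],(400,400),interpolation=cv2.INTER_CUBIC))
cv2.imwrite("pics/v1.png",np.hstack(A))
E
```

```text
12.1 [ 0.5413 -0.2019  0.1135] yaw -8.03 tilt [-0.0016  0.0014] F [-0.4 -0.6 -1.7] w 0.012
[0.61, 2.45, 0.35] [-0.0012, 0.0018, -0.0146]
scene 307
z [0.12115823 0.19098287]
top ((547.9996337890625, -197.03138732910156), (30.90825843811035, 4.881266117095947), 55.95928192138672)
skirt ((542.52880859375, -192.48309326171875), (43.81975555419922, 30.478355407714844), 6.964591026306152)
white 0 0
knob [(array([ 0.5383, -0.2035,  0.1184]), 0.65), (array([ 4.127e-01,  2.880e-01, -2.000e-04]), 0.62), (array([ 5.265e-01,  3.748e-01, -3.000e-04]), 0.57), (array([ 0.4808, -0.0304,  0.0011]), 0.56)]
top 360
z [0.12084287 0.16909129]
top ((531.3894653320312, -201.87086486816406), (17.860944747924805, 9.796601295471191), 53.55147171020508)
skirt ((531.677490234375, -197.1099853515625), (46.58179473876953, 25.835391998291016), 69.2596206665039)
white 0 0
knob [(array([ 0.5265,  0.378 , -0.001 ]), 0.97), (array([0.4063, 0.2862, 0.002 ]), 0.78), (array([ 0.5404, -0.2029,  0.1215]), 0.53)]
```

View pics/v1.png

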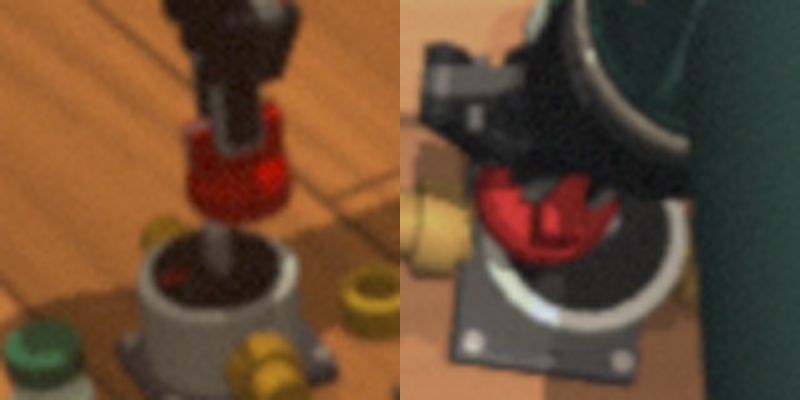

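The knob is held upright, about 25 mm short of the spindle in y. I'll go on to the measured axis.

>>> {"api": "send_rows", "payload": {
  "moves": [
    [[0.3, 1.25, 0], [0, 0, -0.007], -1],
    [[0.3, 1.2, 0], [0, 0, -0.007], -1],
    [[0, 0, 0], [0, 0, 0], -1],
    [[0, 0, 0.5], [0, 0, 0], -1],
    [[0, 0, 0], [0, 0, 0], -1]
  ]
}}

```text
time_s: 12.72
tcp_pos: [0.544, -0.2272, 0.1084]
tool_rot: [-0.001, 0.998, -0.063, -0.001]
ft_force: [-0.5, -0.4, 0.5]
width: 0.0119
```

```bash
python3 st.py; python3 plan.py .544 -.227 .09 -7.2 1; python3 - <<'E'
from h import *
A=[]
for n in ("scene","top"):
    c=r.capture(n); W=pts(c);X,Y,Z=np.moveaxis(W,-1,0); hsv=cv2.cvtColor(c["pixels"],cv2.COLOR_BGR2HSV);H,S,V=np.moveaxis(hsv,-1,0)
    red=(np.hypot(X-.544,Y+.227)<.05)&(Z>.09)&(Z<.2)&((H<8)|(H>172))&(S>120); 
    q=W[red]; lo=np.percentile(q[:,2],1); print(n,len(q),"lowz",lo)
    # circle fit of the skirt side (24 mm)
    s=q[(q[:,2]>lo+.001)&(q[:,2]<lo+.014)]
    from scipy.optimize import least_squares
    f=least_squares(lambda p:np.hypot(s[:,0]-p[0],s[:,1]-p[1])-.024,[.544,-.227],loss="soft_l1",f_scale=.001); print("skirt fit",len(s),f.x,np.sqrt(np.mean(f.fun**2)))
    # spindle side points
    t=W[(np.hypot(X-.543,Y+.228)<.02)&(Z>.07)&(Z<.085)]; print("spindle pts",len(t),t.mean(0) if len(t) else 0)
    print([(np.round(d["location"],4),round(d["p"],2)) for t in ("knob_bore","spindle_tip","valve") for d in r.mark_of(t,c) if d["location"][1]<-.15])
E
```

```text
12.72 [ 0.544  -0.2272  0.1084] yaw -7.24 tilt [-0.0014  0.0011] F [-0.5 -0.4  0.5] w 0.0119
[0.0, -0.02, 1.84] [-0.001, 0.0015, -0.0007]
scene 309 lowz 0.11767019811811782
skirt fit 117 [ 0.54293642 -0.22777018] 0.0034056848933210187
spindle pts 29 [ 0.54249687 -0.22365936  0.078341  ]
[(array([ 0.5397, -0.2305,  0.1148]), 0.83), (array([ 0.5437, -0.2295,  0.0848]), 0.6), (array([ 0.5407, -0.233 , -0.0028]), 0.8)]
top 353 lowz 0.11371170260443286
skirt fit 71 [ 0.54513376 -0.22843726] 0.0013712873615930965
spindle pts 0 0
[(array([ 0.5461, -0.2322,  0.1114]), 0.93), (array([ 0.5433, -0.2312,  0.0023]), 0.8)]
```

Position and yaw agree (skirt fits about (0.544,-0.228), yaw -7.2°). Going down, with a check on the force.

>>> {"api": "send_rows", "payload": {
  "moves": [
    [[0, 0, 1], [0, 0, 0], -1],
    [[0, 0, 0.7], [0, 0, 0], -1],
    [[0, 0, 0.4], [0, 0, 0], -1],
    [[0, 0, 0.2], [0, 0, 0], -1],
    [[0, 0, 0], [0, 0, 0], -1]
  ]
}}

```text
time_s: 13.53
tcp_pos: [0.5439, -0.2284, 0.0853]
tool_rot: [-0.0, 0.998, -0.064, -0.001]
ft_force: [1.3, -0.7, -0.4]
width: 0.0121
```

>>> {"api": "send_rows", "payload": {
  "moves": [
    [[0, 0, 0.15], [0, 0, 0], -1],
    [[0, 0, 0.15], [0, 0, 0], -1],
    [[0, 0, 0.15], [0, 0, 0], -1],
    [[0, 0, 0], [0, 0, 0], -1]
  ]
}}

```text
time_s: 13.87
tcp_pos: [0.5444, -0.2286, 0.0817]
tool_rot: [-0.0, 0.998, -0.064, -0.0]
ft_force: [0.4, 0.4, -0.5]
width: 0.0117
```

>>> {"api": "send_rows", "payload": {
  "moves": [
    [[0, -0.1, 0.1], [0, 0, 0], -1],
    [[0, 0, 0.1], [0, 0, 0], -1],
    [[0, 0, 0.1], [0, 0, 0], -1],
    [[0, 0, 0], [0, 0, 0], -1]
  ]
}}

```text
time_s: 14.2
tcp_pos: [0.5445, -0.2278, 0.0788]
tool_rot: [0.0, 0.998, -0.064, -0.0]
ft_force: [-0.3, -0.7, -0.6]
width: 0.0122
```

>>> {"api": "send_rows", "payload": {
  "moves": [
    [[0, 0, 0.1], [0, 0, 0], -1],
    [[0, 0, 0.1], [0, 0, 0], -1],
    [[0, 0, 0.1], [0, 0, 0], -1],
    [[0, 0, 0], [0, 0, 0], -1]
  ]
}}

```text
time_s: 14.53
tcp_pos: [0.5441, -0.2284, 0.0756]
tool_rot: [0.0, 0.998, -0.064, -0.0]
ft_force: [-0.1, -3.1, -0.1]
width: 0.0121
```

The bore is about 5 mm over the spindle with no vertical force. The side force of -3 N in y says to ease towards -y.

>>> {"api": "send_rows", "payload": {
  "moves": [
    [[0, 0.08, 0.1], [0, 0, 0], -1],
    [[0, 0, 0.15], [0, 0, 0], -1],
    [[0, 0, 0.15], [0, 0, 0], -1],
    [[0, 0, 0], [0, 0, 0], -1]
  ]
}}

```text
time_s: 14.87
tcp_pos: [0.5441, -0.2286, 0.0713]
tool_rot: [0.0, 0.998, -0.064, -0.0]
ft_force: [-1.6, -2.7, -1.9]
width: 0.0122
```

>>> {"api": "send_rows", "payload": {
  "moves": [
    [[0, 0, 0.1], [0, 0, 0], -1],
    [[0, 0, 0.1], [0, 0, 0], -1],
    [[0, 0, 0.1], [0, 0, 0], -1],
    [[0, 0, 0], [0, 0, 0], -1]
  ]
}}

```text
time_s: 15.2
tcp_pos: [0.5442, -0.2286, 0.0686]
tool_rot: [0.0, 0.998, -0.064, -0.0]
ft_force: [-3.2, -1.9, 0.2]
width: 0.0124
```

>>> {"api": "send_rows", "payload": {
  "moves": [
    [[-0.05, 0.05, 0.1], [0, 0, 0], -1],
    [[0, 0, 0.1], [0, 0, 0], -1],
    [[0, 0, 0.1], [0, 0, 0], -1],
    [[0, 0, 0], [0, 0, 0], -1]
  ]
}}

```text
time_s: 15.53
tcp_pos: [0.5442, -0.2287, 0.0659]
tool_rot: [-0.0, 0.998, -0.063, 0.0]
ft_force: [-2.4, -1.9, 2.7]
width: 0.0121
```

>>> {"api": "send_rows", "payload": {
  "moves": [
    [[0, 0, 0.1], [0, 0, 0], -1],
    [[0, 0, 0.1], [0, 0, 0], -1],
    [[0, 0, 0.1], [0, 0, 0], -1],
    [[0, 0, 0], [0, 0, 0], -1]
  ]
}}

```text
time_s: 15.87
tcp_pos: [0.5443, -0.2288, 0.0632]
tool_rot: [0.0, 0.998, -0.063, 0.0]
ft_force: [-3.4, -0.7, 6.0]
width: 0.0119
```

>>> {"api": "send_rows", "payload": {
  "moves": [
    [[-0.05, 0, 0.1], [0, 0, 0], -1],
    [[0, 0, 0.1], [0, 0, 0], -1],
    [[0, 0, 0.1], [0, 0, 0], -1],
    [[0, 0, 0], [0, 0, 0], -1]
  ]
}}

```text
time_s: 16.2
tcp_pos: [0.5443, -0.2288, 0.0607]
tool_rot: [0.0, 0.998, -0.064, 0.001]
ft_force: [-3.5, -1.0, 8.7]
width: 0.0124
```

>>> {"api": "send_rows", "payload": {
  "moves": [
    [[0, 0, 0.1], [0, 0, 0], -1],
    [[0, 0, 0.1], [0, 0, 0], -1],
    [[0, 0, 0], [0, 0, 0], -1]
  ]
}}

```text
time_s: 16.45
tcp_pos: [0.5445, -0.2288, 0.0602]
tool_rot: [0.0, 0.998, -0.063, 0.001]
ft_force: [-6.5, 0.6, 18.2]
width: 0.012
```

The force rose from 8.7 to 18 N and z stopped at 0.060, so the spindle is on its hard stop. Settling and checking by camera.

>>> {"api": "send_rows", "payload": {
  "moves": [
    [[-0.05, 0, 0.03], [0, 0, 0], -1],
    [[0, 0, 0], [0, 0, 0], -1],
    [[0, 0, 0], [0, 0, 0], -1]
  ]
}}

```text
time_s: 16.7
tcp_pos: [0.5444, -0.2288, 0.0602]
tool_rot: [0.0, 0.998, -0.063, 0.001]
ft_force: [-6.4, 0.0, 19.6]
width: 0.0121
```

```bash
python3 st.py; python3 - <<'E'
from h import *
A=[]
for n in ("scene","top"):
    c=r.capture(n); W=pts(c);X,Y,Z=np.moveaxis(W,-1,0); hsv=cv2.cvtColor(c["pixels"],cv2.COLOR_BGR2HSV);H,S,V=np.moveaxis(hsv,-1,0)
    red=(np.hypot(X-.543,Y+.228)<.028)&(Z>.06)&(Z<.2)&((H<8)|(H>172))&(S>120);q=W[red]; print(n,len(q),np.percentile(q[:,2],[1,5,50,95,99]).round(4))
    print("rib",[np.round(d["location"],4) for d in r.mark_of("cover_rib",c)][:1])
    print([(t,np.round(d["location"],3).tolist()) for t in ("union_nut","jar","spare_cell","driver","plug") for d in r.mark_of(t,c)[:1]])
    u,v=map(int,pix(c,(.544,-.227,.08))); A.append(cv2.resize(c["pixels"][v-40:v+40,u-40:u+40],(400,400),interpolation=cv2.INTER_CUBIC))
cv2.imwrite("pics/fin.png",np.hstack(A))
E
```

```text
16.7 [ 0.5444 -0.2288  0.0602] yaw -7.28 tilt [ 0.0028 -0.0009] F [-6.4  0.  19.6] w 0.0121
scene 352 [0.0638 0.0658 0.0838 0.1253 0.1928]
rib [array([0.4896, 0.0163, 0.0695])]
[('union_nut', [0.461, -0.222, 0.002]), ('jar', [0.632, -0.241, 0.001]), ('spare_cell', [0.566, -0.006, -0.001]), ('driver', [0.404, -0.026, 0.002]), ('plug', [0.572, 0.226, -0.004])]
top 338 [0.0618 0.066  0.0829 0.1087 0.1207]
rib [array([0.4866, 0.0154, 0.0718])]
[('union_nut', [0.46, -0.22, 0.003]), ('jar', [0.63, -0.24, 0.005]), ('spare_cell', [0.565, -0.011, -0.002]), ('driver', [0.405, -0.022, -0.002]), ('plug', [0.577, 0.231, 0.002])]
```

View pics/fin.png

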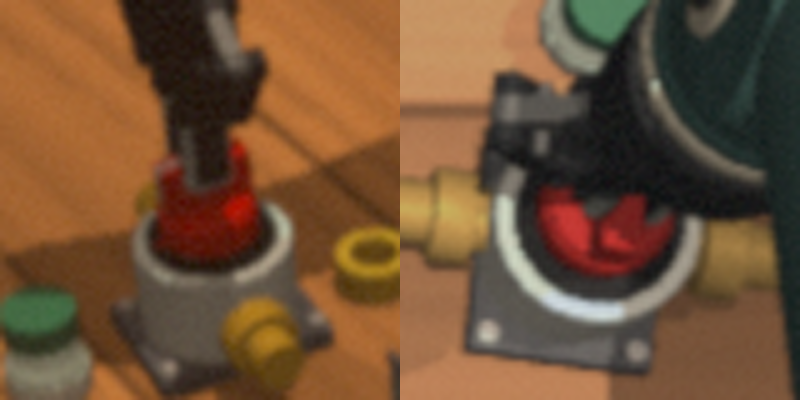

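The picture shows the knob seated centrally, just over the bezel: skirt at (205,235) in the left crop, lowest red at about 0.065 m. The push stands at 19.6 N, against the 9.9 N spring. Bystanders haven't moved. Handing in.

```bash
python3 -c "
from station import r
r.job_done()"; python3 st.py
```

```text
the job is handed in; nothing more can be done
the job is handed in; nothing more can be done
```

I shut the battery cover and fitted the smallest red knob on the spindle. I handed the job in at about 17 s with the fingers still holding the knob pressed against the stop. No verdict is reported.

- **Cover:** It slid 46.8 mm to its hard stop, where the force rose to 11 N and motion stopped. Afterwards the top camera put the rib at +41 mm from the box centre and the cover's edge at +81 mm, and the rib was still there in the last pictures.
- **Knob:** I turned it to yaw -7.3°, against about -7.2° for the valve. It went on without jamming, and the force followed the spring up to 8.7 N. It then jumped to about 19 N with no further travel. At the end the underside was at about 0.066 m, where it should be with the spindle fully in. About 6 N of sideways force remained.
- **Bystanders:** They stood where they began, within the networks' error.
- **What disagreed:** The fingertips stood about 25 to 35 mm above the reported TCP height, so the first grasp closed in air above the rib without moving it. After that I went by the cameras and contact. The finger width also reads about 2 mm low.

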